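# Charge the jar mill with grinding balls

### The arm

A 6-joint arm with a two-finger parallel gripper is mounted at the origin on the work surface. World frame = base frame: x ahead of the robot, y to its left, z up, the work surface at z = 0. Lengths are in mm, angles in rad, forces in N, time in s.
With the tool pointing down it reaches from about 275 to 1000 mm from the base axis. Payload 8.4 kg.
Tool frame: the origin (TCP) lies between the finger pads; the fingertips stand 17 mm ahead of it and the grasp point (between the pads) lies 2 mm behind it; z points along the fingers, y is the line along which they close (so a half turn about z gives the same grasp; the last joint's range is limited). The gripper opens to 85 mm and grips with 20 to 120 N. Pads are 22 mm wide; open, the fingers measure 114 mm over their backs; the gripper's body (76 mm by 85 mm) begins 54 mm behind the grasp point. The pads swing forward as they close: fully open they stand 13 mm farther back than shut.
Start: joints at [1.169, 0.353, 1.633, -0, 1.155, -0.002], TCP at [243.27, 575.715, 248.281] pointing down, gripper open.
Joint ranges: [-2.63, 2.63], [-0.92, 2.1], [0.06, 2.66], [-1.3, 4.44], [0, 2.69], [-3.02, 3.02]. Speed limits (rad/s): [2.22, 2.22, 2.79, 3.14, 3.14, 3.14].

### API

Orientations are given as [roll, pitch, yaw] about the fixed x, y, z axes, in that order (R = Rz(yaw) Ry(pitch) Rx(roll)).
In Python, from rig import sense, grab_frame, sign_off gives the robot as it stands. The module is installed in compiled form; this text tells all that it offers.
- The arm moves only by the tool send_rows, never from a script. Its argument "moves" is a list that holds one entry, the list of rows, each a list of 7 numbers: the shift along the world's x, y, z in m, then the turn, a rotation vector about the world's x, y, z in rad, then the opening, from -1 (shut) to 1 (fully open). In form: [[[dx, dy, dz, rx, ry, rz, jaw], ...]]. A call has 1 to 10 rows; each row shifts and turns the commanded pose from where the row before left it; what a row does not reach is not made up. A row lasts 1/10 s, in which the tool goes at most 50 mm and 8.59 degrees, less where a joint would pass 70% of its speed; a pose out of reach is approached as far as the arm can. A call with a gripper value outside its range is refused whole. The fingers move at their own pace and stop on an object; "grip_force" is the grip in N (left out, the last holds). Time passes only in rows, so rows that do not move let the fingers close. It gives the time, the measured TCP pose, the force, the opening and the grip force at its end, in the units of the state.
- sense(): the state, without advancing time (a new reading comes with each control period).
- grab_frame(name): name is "side" or "top"; returns a dict with "img" (400x640x3 uint8, red, green, blue), "mtx" (3x3 intrinsics, pixels), "dist" ([k1, k2, p1, p2, k3] as OpenCV has them; the pictures are not rectified), "rvec" (rotation vector, rad) and "tvec" (3), from world to camera coordinates, as OpenCV has them. Camera axes: x right, y down, z forward; pixel columns grow to the right and rows downward; lengths in mm; the calibration is good to about 2 mm. A picture is of the moment at which its call begins. There is no depth.
- sign_off(): hands the job in; it is judged then, once.
The state is a dict: "clock": time; "qpos": joint angles; "qvel": joint speeds; "joint_efforts": joint torques, N m; "eef_pos": TCP position; "tcp_rot": TCP orientation; "contact_force": force on the tool from outside, world axes, zero at the start; "wrist_torque": the same for the moment, N m; "opening": opening from 0.0 (shut) to 1.0 (fully open); "grasp_force": force on a finger pad.
Only numpy, scipy, OpenCV 4.12 (cv2) and the standard library are available. Lean on these libraries where they do the work, as an engineer would, in place of code of your own. Each camera call takes 0.05 s, during which the arm holds its last target. There are 200 camera calls.

### The job

First pull the black bung out of the white mill jar and stand it, grip up, on the round plaster bat, about centred. Then use the scoop to tip at least five of the six porcelain grinding balls from the tub into the jar - never touch a ball with the gripper, and leave no ball anywhere but in the jar or the tub. Finally stand the scoop level on the bare bench, outside the tub, and leave the other pots and tools where they are.

Things in the scene. Friction and masses are not known exactly. Their poses are not given: they have to be found in the camera images.
- scoop: Aluminium scoop, 250 g: flat pan open at the front, handle bar above it. Origin: underside of the pan, mid-width; x to the front lip, z up. Pan x -58 to +57 mm, 92 mm wide, floor 2.5 mm; side walls 3 mm thick, 42 mm high, sloping to nothing at the lip; closed back wall. Starts standing on the bench, lip within 0.5 rad of -x. Balances near x = -8 mm.
- scoop_lip (a point): Middle of the scoop's front lip, at (57, 0, 0) mm in the scoop's frame; the floor is bevelled here to 1 mm thick.
- scoop_grip (a point): Middle of the scoop's handle bar, at (-14, 0, 104) mm in the scoop's frame. The bar is straight and level along the scoop's x, 92 mm long, 22 mm wide (y) and 20 mm high; a 26 mm wide upright strap at the back wall carries its rear end, the rest is free below.
- tub: Grey open-topped tub fixed to the bench: outside 272 mm (x) by 116 mm (y) by 60 mm high, walls and floor 6 mm thick, so inside 260 by 104 mm. Origin under its centre on the bench. The balls lie in its -x part (towards the robot); at least 125 mm of the +x part of the floor is free of balls.
- ball0: One of six identical glazed porcelain grinding balls, 36 mm across, 55 g, slippery; origin at its centre.
- ball1: One of six identical glazed porcelain grinding balls, 36 mm across, 55 g, slippery; origin at its centre.
- ball2: One of six identical glazed porcelain grinding balls, 36 mm across, 55 g, slippery; origin at its centre.
- ball3: One of six identical glazed porcelain grinding balls, 36 mm across, 55 g, slippery; origin at its centre.
- ball4: One of six identical glazed porcelain grinding balls, 36 mm across, 55 g, slippery; origin at its centre.
- ball5: One of six identical glazed porcelain grinding balls, 36 mm across, 55 g, slippery; origin at its centre.
- jar: White porcelain mill jar fixed to the bench: 140 mm outside diameter, 110 mm high to the rim, wall 7 mm (mouth 126 mm), inner floor 8 mm above the bench. Origin under its centre on the bench, z up; the spring catches stand at its +y and -y sides.
- catch_a (a point): Spring catch on the jar's +y side (its twin is at -y): a 28 mm steel ball, centred here, 77 mm from the jar's axis and 129 mm above the bench; its nose reaches in to 63 mm over the bung's edge. It is carried by a 30 mm wide steel upright, 91 to 100 mm from the axis, 122 mm high.
- bung: Black bung in the jar, 280 g: spigot 108 mm across and 12 mm deep, then a flange 132 mm across and 10 mm thick resting on the rim, then a grip bar 24 mm wide (x), 64 mm long (y, along the line of the catches), 38 mm high. Origin: centre of its underside, z up; the bar is 22 to 60 mm above it. Pulled straight up it gives at about 8 to 16 N within 8 mm; the catches rub until 28 mm up.
- bat: Round off-white plaster bat (flat disc) fixed flat on the bench, 160 mm across, 12 mm thick; origin under its centre on the bench.
- bowl: Terracotta bowl, 124 mm across and 50 mm high; origin under its centre. Bystander, loose.
- mug: White mug, 76 mm across, 85 mm high, with a handle at its +y side; origin under its centre. Bystander, loose.
- glaze: Grey lidded glaze jar with a paper label, 64 mm across, 100 mm high; origin under its centre. Bystander, loose.
- brush: Brush about 170 mm long lying along its x, less than 30 mm high; origin at its underside near mid-length. Bystander, loose.
- vase: Small terracotta vase, 72 mm across, 90 mm high; origin under its centre. Bystander, loose.

How it is judged:
By the outcome, as a careful person would: the job done as asked, in the order asked, and still so for the second after the job is handed in, with the robot touching nothing.
It also fails if it takes over 72 s, if anything falls off the work surface, if the arm or the gripper's body presses on something with over 40 N, if the wrist force passes 120 N, or if a joint passes its speed limit or range.

## Working session

There is one attempt and no reset: what is moved stays moved. The work goes in short steps, Python scripts to look and compute and a tool call to move; the robot and the scene stay as the last step left them, time stands still between calls to the robot, and variables do not carry over. Pictures are saved under pics/ and viewed, at most 10 in all, crops included, and the job is handed in when it is done.

Besides the shell and the picture viewer there is one more tool, called after "Emit:" as name(argument=value, ...), one argument or row to a line, values as JSON. send_rows: Moves the arm, as the interface text tells. Its arguments: {"type":"object","properties":{"moves":{"type":"array"},"grip_force":{"type":"number"}},"required":["moves"]}

```bash
mkdir -p pics
cat > h.py <<'E'
import numpy as np, cv2
from rig import sense, grab_frame
def frame(n):
    f=grab_frame(n); f['R']=cv2.Rodrigues(np.array(f['rvec'],float))[0]; f['t']=np.array(f['tvec'],float).ravel(); return f
def ray(f,px):
    u=cv2.undistortPoints(np.array(px,float).reshape(-1,1,2),np.array(f['mtx'],float),np.array(f['dist'],float)).reshape(-1,2)
    d=np.c_[u,np.ones(len(u))]@f['R']; return -f['R'].T@f['t'],d
def onz(f,px,z):
    c,d=ray(f,px); s=(z-c[2])/d[:,2]; return c+d*s[:,None]
def proj(f,P):
    return cv2.projectPoints(np.array(P,float).reshape(-1,1,3),np.array(f['rvec'],float),f['t'],np.array(f['mtx'],float),np.array(f['dist'],float))[0].reshape(-1,2)
def save(f,n): cv2.imwrite('pics/'+n,f['img'][:,:,::-1])
E
python3 - <<'E'
from h import *
for n in('top','side'):
    f=frame(n); save(f,n+'0.png'); print(n,-f['R'].T@f['t'],f['R'].tolist(),f['mtx'])
    np.save(n+'0.npy',f,allow_pickle=True)
print(sense())
E
```

```text
top [ 279.29286259   20.93950981 1206.74168403] [[-0.012909855764587252, -0.9999161181835499, -0.0010450937175466163], [-0.9784616729603302, 0.012848195726744116, -0.20602834371571088], [0.20602448925263567, -0.0016372120535156492, -0.978545466171543]] [[440.13349947   0.         324.54001577]
 [  0.         440.13349947 198.20325309]
 [  0.           0.           1.        ]]
side [ 165.59763306 -649.47423606 1011.07825445] [[0.8896813599333094, -0.45646392866702784, 0.010380732781442026], [-0.3485484261288235, -0.6936810207650781, -0.6303337497496382], [0.29492553709425917, 0.5571779996160848, -0.776254857835673]] [[407.67404434   0.         322.45246454]
 [  0.         407.67404434 189.73407043]
 [  0.           0.           1.        ]]
{'clock': 0.1, 'qpos': array([ 1.16859550e+00,  3.53594268e-01,  1.63404480e+00, -1.13269545e-05,
        1.15519715e+00, -2.40030386e-03]), 'qvel': array([-0.00077936, -0.00194333, -0.0018952 ,  0.0001544 ,  0.00027804,
        0.00068793]), 'joint_efforts': array([-2.30955746e-03, -6.06364989e+01, -3.42817247e+01, -1.88269837e-04,
        4.02306381e-03,  1.65699134e-05]), 'eef_pos': array([243.11935229, 575.34459064, 247.63353556]), 'tcp_rot': array([-3.14034906e+00,  7.37207073e-06,  2.74179672e+00]), 'contact_force': array([-0.4156444 ,  0.06402018, -0.3267423 ]), 'wrist_torque': array([ 0.05285862,  0.02239891, -0.06271213]), 'grasp_force': 0.0, 'opening': 1.0015035711474307}
```

View pics/top0.png

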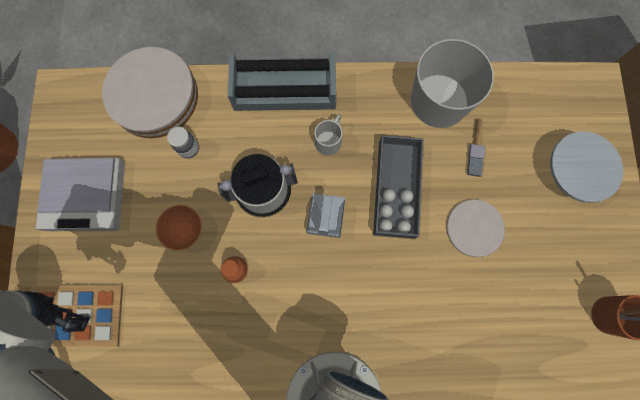

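View pics/side0.png

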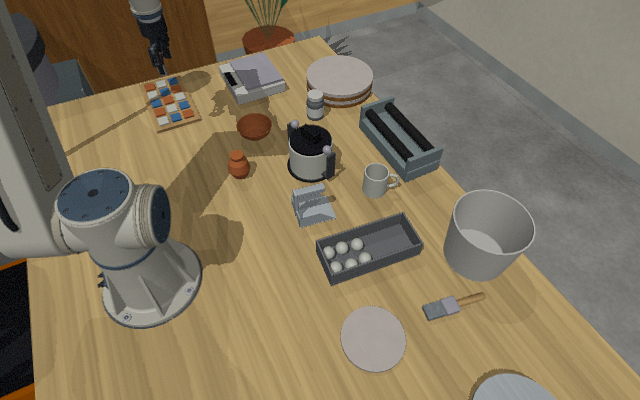

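The top view shows the jar with its bung at (260,180), catches at (226,187) and (291,172), scoop at (326,216), tub at (400,187) with the balls in its lower part, and the bat at (476,228). In the side view the jar is at (310,150), the scoop at (313,205), the tub at (370,248) and the bat at (373,339).

Run:
```python
from h import *
t=np.load('top0.npy',allow_pickle=True).item(); s=np.load('side0.npy',allow_pickle=True).item()
a=cv2.resize(t['img'][130:250,210:370],None,fx=5,fy=5,interpolation=cv2.INTER_CUBIC)
cv2.imwrite('pics/c1.png',a[:,:,::-1])
a=cv2.resize(s['img'][110:230,250:410],None,fx=5,fy=5,interpolation=cv2.INTER_CUBIC)
cv2.imwrite('pics/c2.png',a[:,:,::-1])
# bat by mask: seed flood
for f,seed,n in((t,(476,228),'top'),(s,(373,339),'side')):
    m=np.zeros((402,642),np.uint8); im=cv2.cvtColor(f['img'],cv2.COLOR_RGB2BGR).copy()
    cv2.floodFill(im,m,seed,(0,0,255),(12,)*3,(12,)*3,cv2.FLOODFILL_FIXED_RANGE)
    c=max(cv2.findContours(m[1:-1,1:-1],0,1)[0],key=cv2.contourArea)
    P=onz(f,c.reshape(-1,2),12)[:,:2].astype(np.float32); print('bat',n,cv2.minEnclosingCircle(P))
    # tub corners outer top: dark mask
    hsv=cv2.cvtColor(f['img'],cv2.COLOR_RGB2HSV)
    m=((hsv[:,:,1]<70)&(hsv[:,:,2]<130)).astype(np.uint8)
    l,lab,st,ce=cv2.connectedComponentsWithStats(m)
    i=lab[170,400] if n=='top' else lab[240,395]
    print(i,st[i]); c=max(cv2.findContours((lab==i).astype(np.uint8),0,1)[0],key=cv2.contourArea)
    P=onz(f,c.reshape(-1,2),60)[:,:2].astype(np.float32); print('tub',n,cv2.minAreaRect(P), P.min(0),P.max(0))
    # balls bright in tub
    x,y,w,h=st[i]; g=f['img'].min(2)[y:y+h,x:x+w]
    m=np.zeros_like(f['img'][:,:,0]); m[y:y+h,x:x+w]=(g>135)
    l,lab,st2,ce=cv2.connectedComponentsWithStats(m)
    for k in range(1,l):
        if st2[k,4]>30: print(st2[k], onz(f,ce[k],24).round())
```

```text
bat top ((443.0502624511719, -396.58624267578125), 78.09725189208984)
22 [ 373  135   51  104 4070]
tub top ((553.8553466796875, -179.95919799804688), (122.08379364013672, 279.0987548828125), 84.18334197998047) [ 411.11118 -253.83708] [ 696.3112  -106.69475]Traceback (most recent call last):
  File "<stdin>", line 21, in <module>
ValueError: too many values to unpack (expected 4)
```

View pics/c1.png

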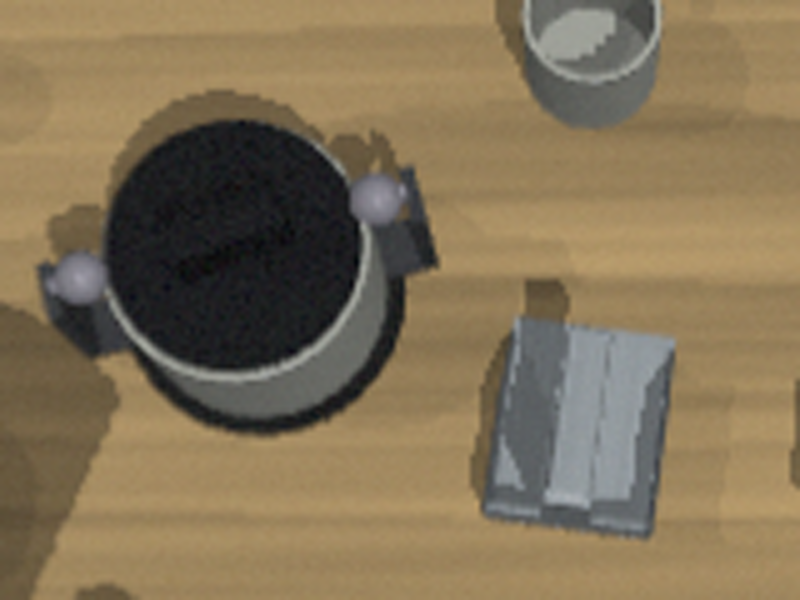

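View pics/c2.png

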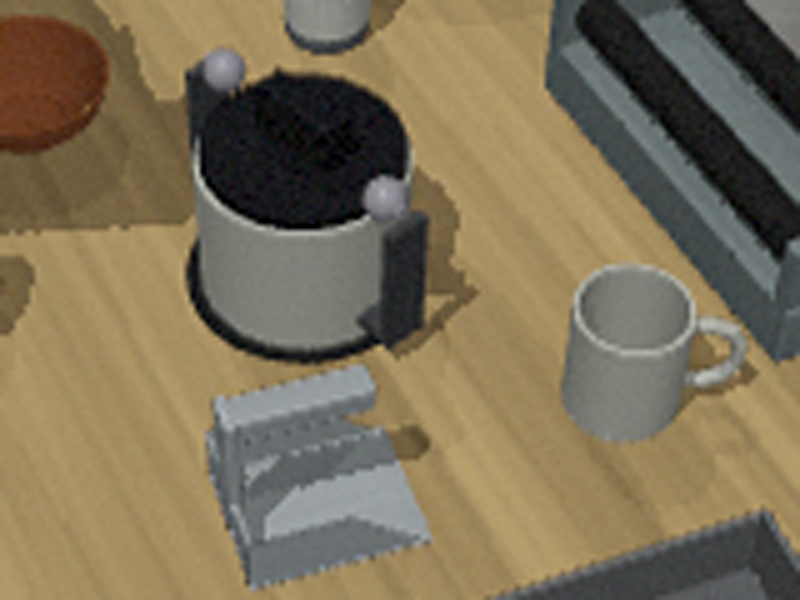

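The crops show the catches at top (80,277) and (378,200) and side (223,68) and (385,197). The scoop's bar runs up the image in the top view, and the strap and closed back wall are at the bottom, on the robot side. So its lip seems to face +x, not -x as the text says, and I'll check that by measurement.

Run:
```python
from h import *
t=np.load('top0.npy',allow_pickle=True).item(); s=np.load('side0.npy',allow_pickle=True).item()
T=lambda L:np.array(L,float)/5+[210,130]-.4
S=lambda L:np.array(L,float)/5+[250,110]-.4
def tri(a,b):
    c1,d1=ray(t,a);c2,d2=ray(s,b);o=[]
    for p,q in zip(d1,d2):
        k=np.linalg.lstsq(np.c_[p,-q],c2-c1,rcond=None)[0]; o.append(np.r_[(c1+p*k[0]+c2+q*k[1])/2,np.linalg.norm(c1+p*k[0]-c2-q*k[1])])
    return np.array(o).round(1)
C=tri(T([(80,277),(378,200)]),S([(223,68),(385,197)])); print('catch\n',C,'jar',C.mean(0),'dist',np.linalg.norm(C[0]-C[1]),'yaw+y',np.degrees(np.arctan2(C[0,1]-C[1,1],C[0,0]-C[1,0]))-90)
print('jar by catch z129 top',onz(t,T([(80,277),(378,200)]),129).round(1).tolist(),'side',onz(s,S([(223,68),(385,197)]),129).round(1).tolist())
print('bar top ends rear/front top-view z114', onz(t,T([(569,500),(591,333)]),114).round(1).tolist())
print('side  z114', onz(s,S([(226,410),(367,370)]),114).round(1).tolist())
print('pan corners top z0: backL backR lipL lipR',onz(t,T([(487,517),(648,537),(517,320),(673,340)]),0).round(1).tolist())
print('pan corners side z0: backR lipR lipL',onz(s,S([(255,585),(430,541),(387,432)]),0).round(1).tolist())
# tub inner floor / balls
im=t['img'];
def show(f,box,n):
    x0,y0,x1,y1=box; return cv2.resize(f['img'][y0:y1,x0:x1],(400,600) if n else (800,600),interpolation=cv2.INTER_CUBIC)
a=cv2.resize(t['img'][130:245,365:432],(350,600),interpolation=cv2.INTER_CUBIC)
b=cv2.resize(s['img'][210:285,312:428],(450,291),interpolation=cv2.INTER_CUBIC)
c=np.zeros((600,800,3),np.uint8); c[:,:350]=a; c[:291,350:]=b
# bung contrast stretched
j=cv2.convertScaleAbs(t['img'][145:215,215:300],alpha=4); j=cv2.resize(j,(370,305),interpolation=cv2.INTER_CUBIC); c[295:,350:720]=j
cv2.imwrite('pics/c3.png',c[:,:,::-1])
```

```text
catch
 [[544.2 268.3 129.6   1.5]
 [582.3 117.6 131.4   2.4]] jar [563.25 192.95 130.5    1.95] dist 155.45465576816926 yaw+y 14.188221306490348
jar by catch z129 top [[543.6, 268.6, 129.0], [581.7, 118.1, 129.0]] side [[545.2, 268.9, 129.0], [584.6, 119.6, 129.0]]
bar top ends rear/front top-view z114 [[429.2, 23.0, 114.0], [514.5, 10.8, 114.0]]
side  z114 [[433.6, 23.4, 114.0], [518.2, 13.9, 114.0]]
pan corners top z0: backL backR lipL lipR [[436.0, 68.5, 0.0], [423.7, -20.0, 0.0], [547.0, 51.2, 0.0], [534.4, -36.2, 0.0]]
pan corners side z0: backR lipR lipL [[427.2, -20.2, 0.0], [535.3, -39.0, -0.0], [550.9, 47.1, 0.0]]
```

View pics/c3.png

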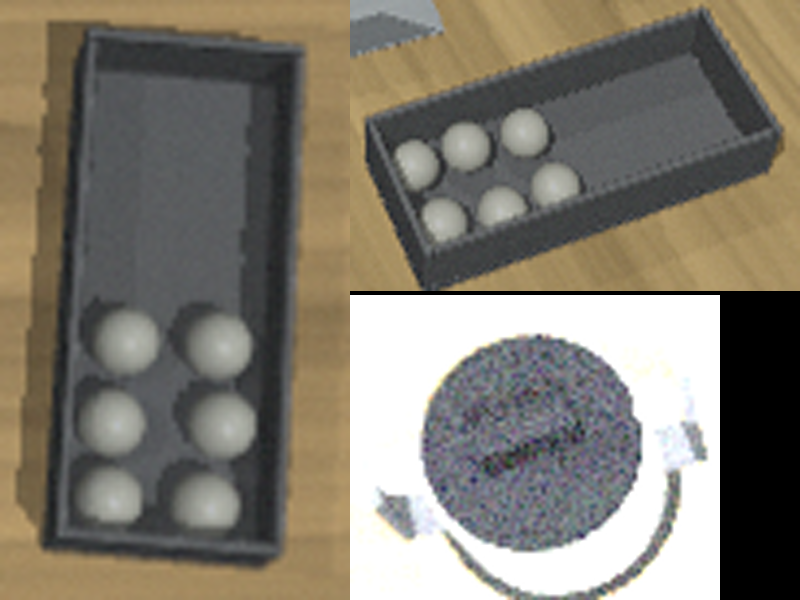

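The tub crop shows rim outer corners at about top (88,30), (303,44), (278,552) and (50,540), and side (368,122), (703,10), (780,130) and (430,250). The six balls lie in two columns of three in the near part. Both views put the scoop lip at +x, so I'll turn it half a turn later.

Run:
```python
from h import *
t=np.load('top0.npy',allow_pickle=True).item(); s=np.load('side0.npy',allow_pickle=True).item()
T=lambda L:np.array(L,float)/(350/67)+[365,130]-.4
S=lambda L:(np.array(L,float)-[350,0])/(450/116)+[312,210]-.4
M=np.array([(136,-58),(136,58),(-136,58),(-136,-58)],float) # +x-y,+x+y,-x+y,-x-y
def fit(P):
    P=P[:,:2]; c=P.mean(0); U,_,V=np.linalg.svd(M.T@(P-c)); R=(U@V).T; return c.round(1),np.degrees(np.arctan2(R[1,0],R[0,0])).round(2),(P-c-M@R.T).round(1).tolist()
print(fit(onz(t,T([(303,44),(88,30),(50,540),(278,552)]),60)))
print(fit(onz(s,S([(780,130),(703,10),(368,122),(430,250)]),60)))
B=T([(127,343),(220,345),(112,423),(222,425),(109,497),(206,502)])
print('balls',onz(t,B,24).round(0).tolist())
B=S([(526,132),(556,186),(466,147),(502,212),(416,165),(445,220)])
print('balls',onz(s,B,24).round(0).tolist())
# bat side
im=cv2.cvtColor(s['img'],cv2.COLOR_RGB2HSV); print(im[339,373],im[330,420])
m=((im[:,:,1]<50)&(im[:,:,2]>110)).astype(np.uint8); n,l,st,ce=cv2.connectedComponentsWithStats(m); k=l[339,373]
c=max(cv2.findContours((l==k).astype(np.uint8),0,1)[0],key=cv2.contourArea)
print(st[k],cv2.minEnclosingCircle(onz(s,c.reshape(-1,2),12)[:,:2].astype(np.float32)))
# bung flange: dark disc contour at z=122+... flange top = 110+10=120 
for f,p in((t,(258,170)),(s,(312,138))):
    g=cv2.GaussianBlur(f['img'],(3,3),0).max(2); m=(g<60).astype(np.uint8); m=cv2.morphologyEx(m,cv2.MORPH_OPEN,np.ones((7,7)))
    n,l,st,ce=cv2.connectedComponentsWithStats(m); k=l[p[1],p[0]]
    c=max(cv2.findContours((l==k).astype(np.uint8),0,1)[0],key=cv2.contourArea)
    print('bung',st[k],cv2.minEnclosingCircle(onz(f,c.reshape(-1,2),120)[:,:2].astype(np.float32)))
```

```text
(array([ 556.4, -181.7]), np.float64(-5.9), [[0.6, 0.5], [-2.4, -1.8], [-1.2, 0.2], [3.0, 1.1]])
(array([ 557.9, -186.6]), np.float64(-5.68), [[-2.8, 2.3], [-3.6, -2.4], [1.3, -4.1], [5.1, 4.2]])
balls [[534.0, -158.0, 24.0], [533.0, -207.0, 24.0], [492.0, -149.0, 24.0], [490.0, -206.0, 24.0], [453.0, -145.0, 24.0], [449.0, -196.0, 24.0]]
balls [[538.0, -159.0, 24.0], [535.0, -207.0, 24.0], [493.0, -150.0, 24.0], [490.0, -208.0, 24.0], [454.0, -147.0, 24.0], [452.0, -195.0, 24.0]]
[ 14  20 168] [ 20 109 162]
[ 341  306   65   67 3414] ((443.4692687988281, -399.5098876953125), 80.7174301147461)
bung [ 231  154   51   50 1966] ((562.6258544921875, 193.25741577148438), 65.36058044433594)
bung [288 126  43  30 992] ((554.1082763671875, 194.68878173828125), 75.61898803710938)
```

Emit:
send_rows(
  moves=[
    [[0.032,-0.0382,0,0,0,-0.0923,1],[0.032,-0.0382,0,0,0,-0.0923,1],[0.032,-0.0382,0,0,0,-0.0923,1],[0.032,-0.0382,0,0,0,-0.0923,1],[0.032,-0.0382,0,0,0,-0.0923,1],[0.032,-0.0382,0,0,0,-0.0923,1],[0.032,-0.0382,0,0,0,-0.0923,1],[0.032,-0.0382,0,0,0,-0.0923,1],[0.032,-0.0382,0,0,0,-0.0923,1],[0.032,-0.0382,0,0,0,-0.0923,1]],
  ],
  grip_force=80,
)

```text
clock: 1.1
eef_pos: [564.1, 191.8, 248.1]
tcp_rot: [-3.141, -0.0, 1.815]
contact_force: [0.0, 0.6, 0.0]
opening: 0.999
grasp_force: 0.0
```

Emit:
send_rows(
  moves=[
    [[0,0,0,0,0,0,1],[0,0,0,0,0,0,1]],
  ],
)

```text
clock: 1.3
eef_pos: [563.6, 192.6, 247.7]
tcp_rot: [-3.141, -0.0, 1.817]
contact_force: [0.1, 0.7, 0.3]
opening: 0.998
grasp_force: 0.0
```

Emit:
send_rows(
  moves=[
    [[0,0,-0.04,0,0,0,1],[0,0,-0.035,0,0,0,1],[0,0,-0.02,0,0,0,1],[0,0,-0.01,0,0,0,1],[0,0,0,0,0,0,-1],[0,0,0,0,0,0,-1],[0,0,0,0,0,0,-1],[0,0,0,0,0,0,-1],[0,0,0,0,0,0,-1],[0,0,0,0,0,0,-1]],
  ],
)

```text
clock: 2.3
eef_pos: [564.0, 194.0, 144.7]
tcp_rot: [3.139, -0.0, 1.819]
contact_force: [-0.7, 0.4, 5.5]
opening: 0.271
grasp_force: 76.5
```

Emit:
send_rows(
  moves=[
    [[0,0,0,0,0,0,-1],[0,0,0.004,0,0,0,-1],[0,0,0.006,0,0,0,-1],[0,0,0.006,0,0,0,-1],[0,0,0.008,0,0,0,-1],[0,0,0.01,0,0,0,-1],[0,0,0.01,0,0,0,-1],[0,0,0.012,0,0,0,-1],[0,0,0.02,0,0,0,-1],[0,0,0.04,0,0,0,-1]],
  ],
)

```text
clock: 3.3
eef_pos: [561.9, 193.2, 258.7]
tcp_rot: [-3.137, 0.0, 1.819]
contact_force: [0.2, 0.2, -2.8]
opening: 0.269
grasp_force: 78.0
```

Emit:
send_rows(
  moves=[
    [[-0.0086,-0.0422,0,0,0,0,-1],[-0.0086,-0.0422,0,0,0,0,-1],[-0.0086,-0.0422,0,0,0,0,-1],[-0.0086,-0.0422,0,0,0,0,-1],[-0.0086,-0.0422,0,0,0,0,-1],[-0.0086,-0.0422,0,0,0,0,-1],[-0.0086,-0.0422,0,0,0,0,-1],[-0.0086,-0.0422,0,0,0,0,-1],[-0.0086,-0.0422,0,0,0,0,-1],[-0.0086,-0.0422,0,0,0,0,-1]],
  ],
)

```text
clock: 4.3
eef_pos: [477.0, -230.1, 260.6]
tcp_rot: [3.14, 0.001, 1.819]
contact_force: [1.3, 0.6, -2.2]
opening: 0.269
grasp_force: 80.0
```

Emit:
send_rows(
  moves=[
    [[-0.0086,-0.0422,0,0,0,0,-1],[-0.0086,-0.0422,0,0,0,0,-1],[-0.0086,-0.0422,-0.02,0,0,0,-1],[-0.0086,-0.0422,-0.02,0,0,0,-1],[0,0,-0.04,0,0,0,-1],[0,0,-0.04,0,0,0,-1],[0,0,-0.02,0,0,0,-1],[0,0,0,0,0,0,-1],[0,0,0,0,0,0,-1]],
  ],
)

```text
clock: 5.2
eef_pos: [443.4, -397.5, 120.4]
tcp_rot: [3.141, 0.001, 1.819]
contact_force: [0.3, -0.5, -2.7]
opening: 0.265
grasp_force: 79.8
```

Emit:
send_rows(
  moves=[
    [[0,0,-0.03,0,0,0,-1],[0,0,-0.02,0,0,0,-1],[0,0,-0.008,0,0,0,-1],[0,0,-0.003,0,0,0,-1],[0,0,-0.001,0,0,0,-1],[0,0,0,0,0,0,-1]],
  ],
)

```text
clock: 5.8
eef_pos: [443.6, -397.5, 58.9]
tcp_rot: [3.14, 0.001, 1.819]
contact_force: [-0.4, 3.1, 3.3]
opening: 0.272
grasp_force: 80.3
```

Emit:
send_rows(
  moves=[
    [[0,0,0,0,0,0,1],[0,0,0,0,0,0,1],[0,0,0,0,0,0,1],[0,0,0,0,0,0,1],[0,0,0,0,0,0,1],[0,0,0.01,0,0,0,1],[0,0,0.03,0,0,0,1],[0,0,0.04,0,0,0,1],[0,0,0.04,0,0,0,1],[0,0,0.04,0,0,0,1]],
  ],
)

```text
clock: 6.8
eef_pos: [442.7, -396.9, 219.5]
tcp_rot: [3.141, 0.0, 1.819]
contact_force: [0.2, -0.2, 0.6]
opening: 1.003
grasp_force: 0.0
```

Emit:
send_rows(
  moves=[
    [[0.003,0.0415,0,0,0,0.1185,1],[0.003,0.0415,0,0,0,0.1185,1],[0.003,0.0415,0,0,0,0.1185,1],[0.003,0.0415,0,0,0,0.1185,1],[0.003,0.0415,0,0,0,0.1185,1],[0.003,0.0415,0,0,0,0.1185,1],[0.003,0.0415,0,0,0,0.1185,1],[0.003,0.0415,0,0,0,0.1185,1],[0.003,0.0415,0,0,0,0.1185,1],[0.003,0.0415,0,0,0,0.1185,1]],
  ],
)

```text
clock: 7.8
eef_pos: [472.8, 19.6, 218.2]
tcp_rot: [3.141, 0.001, 3.009]
contact_force: [0.5, -0.1, 0.4]
opening: 0.996
grasp_force: 0.0
```

Emit:
send_rows(
  moves=[
    [[0,0,0,0,0,0,1],[0,0,0,0,0,0,1]],
  ],
)

```text
clock: 8.0
eef_pos: [472.8, 18.6, 217.8]
tcp_rot: [-3.141, 0.001, 3.005]
contact_force: [0.3, 0.3, -0.1]
opening: 1.002
grasp_force: 0.0
```

Run:
```python
from h import *
s=frame('side'); print(sense()['qpos'].round(2))
a=s['img'][60:400,220:540]; b=cv2.resize(a,None,fx=1.7,fy=1.7,interpolation=cv2.INTER_CUBIC); cv2.imwrite('pics/s1.png',b[:,:,::-1])
```

```text
[ 0.03  0.15  1.98 -0.    1.01 -1.4 ]
```

View pics/s1.png

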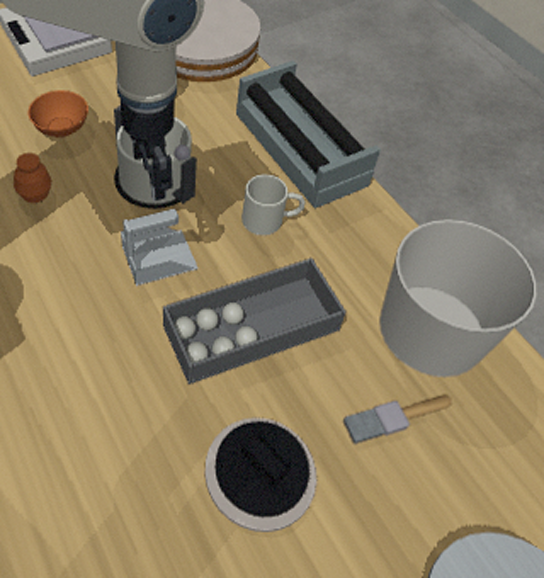

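The bung stands centred on the bat at about (262,468), and the jar is open. Next I grip the scoop.

Emit:
send_rows(
  moves=[
    [[0,0,-0.04,0,0,0,1],[0,0,-0.04,0,0,0,1],[0,0,-0.025,0,0,0,1],[0,0,-0.01,0,0,0,1],[0,0,0,0,0,0,-1],[0,0,0,0,0,0,-1],[0,0,0,0,0,0,-1],[0,0,0,0,0,0,-1],[0,0,0,0,0,0,-1],[0,0,0,0,0,0,-1]],
  ],
  grip_force=110,
)

```text
clock: 9.05
eef_pos: [473.6, 17.8, 103.4]
tcp_rot: [-3.142, 0.002, 3.004]
contact_force: [-0.7, -2.8, 7.5]
opening: 0.242
grasp_force: 107.2
```

Emit:
send_rows(
  moves=[
    [[0,0,0,0,0,0,-1],[0,0,0,0,0,0,-1]],
  ],
)

```text
clock: 9.25
eef_pos: [473.6, 17.8, 103.4]
tcp_rot: [-3.142, 0.002, 3.004]
contact_force: [-0.2, -2.1, 7.9]
opening: 0.239
grasp_force: 107.2
```

Emit:
send_rows(
  moves=[
    [[0,0,0.01,0,0,0,-1],[0,0,0.03,0,0,0,-1],[0,0,0.045,0,0,0,-1],[0,0,0.045,0,0,0,-1],[0.0077,-0.01,0.02,0,0,-0.1479,-1],[0.0077,-0.01,0,0,0,-0.1479,-1],[0.0077,-0.01,0,0,0,-0.1479,-1],[0.0077,-0.01,0,0,0,-0.1479,-1],[0.0077,-0.01,0,0,0,-0.1479,-1],[0.0077,-0.01,0,0,0,-0.1479,-1]],
  ],
)

```text
clock: 10.25
eef_pos: [518.9, -42.3, 252.7]
tcp_rot: [-3.141, -0.0, 2.11]
contact_force: [-1.4, 0.2, -2.7]
opening: 0.242
grasp_force: 108.1
```

Emit:
send_rows(
  moves=[
    [[0.0077,-0.01,0,0,0,-0.1479,-1],[0.0077,-0.01,0,0,0,-0.1479,-1],[0.0077,-0.01,0,0,0,-0.1479,-1],[0.0077,-0.01,0,0,0,-0.1479,-1],[0.0077,-0.01,0,0,0,-0.1479,-1],[0.0077,-0.01,0,0,0,-0.1479,-1],[0.0077,-0.01,0,0,0,-0.1479,-1],[0.0077,-0.01,0,0,0,-0.1479,-1],[0.0077,-0.01,0,0,0,-0.1479,-1],[0.0077,-0.01,0,0,0,-0.1479,-1]],
  ],
)

```text
clock: 11.25
eef_pos: [595.9, -142.2, 252.6]
tcp_rot: [-3.141, 0.0, 0.631]
contact_force: [-0.0, -0.3, -3.8]
opening: 0.237
grasp_force: 108.1
```

Emit:
send_rows(
  moves=[
    [[0.0077,-0.01,0,0,0,-0.1479,-1],[0.0077,-0.01,0,0,0,-0.1479,-1],[0.0077,-0.01,0,0,0,-0.1479,-1],[0.0077,-0.01,0,0,0,-0.1479,-1],[0.0077,-0.01,0,0,0,-0.1479,-1],[0,0,-0.04,0,0,0,-1],[0,0,-0.04,0,0,0,-1],[0,0,-0.02,0,0,0,-1],[0,0,0,0,0,0,-1],[0,0,0,0,0,0,-1]],
  ],
)

```text
clock: 12.25
eef_pos: [634.7, -192.0, 153.0]
tcp_rot: [-3.141, 0.0, -0.102]
contact_force: [0.3, -0.5, -1.9]
opening: 0.239
grasp_force: 108.0
```

Run:
```python
from h import *
t=frame('top'); s=frame('side'); x=sense(); print(x['eef_pos'],x['tcp_rot'],x['contact_force'],x['qpos'].round(2))
np.save('t1.npy',t,allow_pickle=True);np.save('s1.npy',s,allow_pickle=True)
c=np.zeros((600,800,3),np.uint8)
c[:,:350]=cv2.resize(t['img'][130:245,365:432],(350,600),interpolation=cv2.INTER_CUBIC)
c[:450,350:]=cv2.resize(s['img'][170:285,315:430],(450,450),interpolation=cv2.INTER_CUBIC)
cv2.imwrite('pics/c4.png',c[:,:,::-1])
```

```text
[ 635.68508545 -192.32964561  154.34109421] [ 3.14107319e+00 -2.75062201e-03 -1.02004060e-01] [-0.79541581 -0.23881938 -2.59094948] [-0.3   0.5   1.62  0.    1.01  1.38]
```

View pics/c4.png

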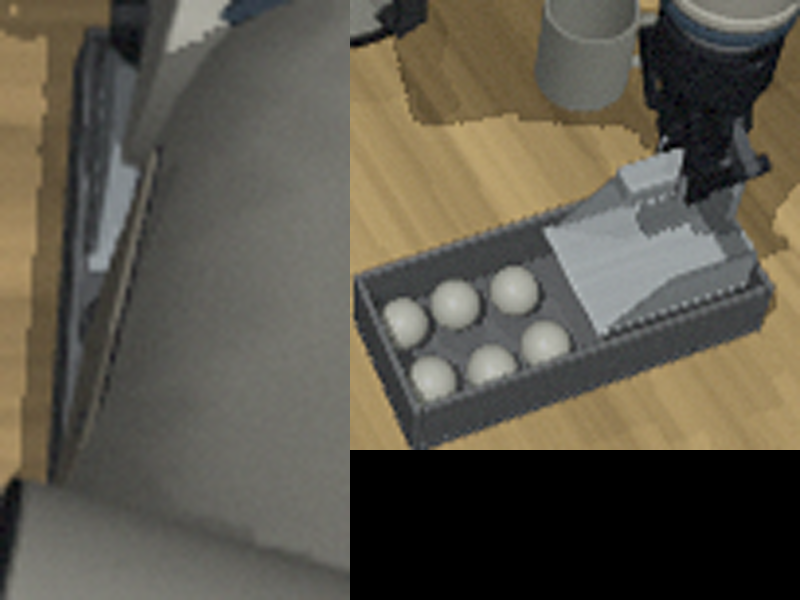

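The side crop shows the scoop just above the free part of the tub, lip corners at (543,229) and (598,336), with the balls clear of it. In the top view the arm hides it.

Run:
```python
from h import *
s=np.load('s1.npy',allow_pickle=True).item(); t=np.load('top0.npy',allow_pickle=True).item()
S=lambda L:(np.array(L,float)-[350,0])/(450/115)+[315,170]-.4
a=np.radians(-5.8); u=np.array([np.cos(a),np.sin(a)]); v=np.array([-u[1],u[0]]); c0=np.array([557,-183])
def uv(P): return [(round(float((p[:2]-c0)@u),1),round(float((p[:2]-c0)@v),1)) for p in P]
print('lip',uv(onz(s,S([(543,229),(598,336)]),51)), onz(s,S([(543,229),(598,336)]),51).round(1).tolist())
print('rim outer: L, near, right',uv(onz(s,S([(356,274),(412,406),(773,290)]),60)))
# edges by gradient along cross-lines in both views: sample brightness profile across tub at rim height
for n,f in(('top',t),('side',np.load('side0.npy',allow_pickle=True).item())):
    g=cv2.cvtColor(f['img'],cv2.COLOR_RGB2GRAY).astype(np.float32)
    for uu in(-100,-50,0,50,100):
        vs=np.arange(-75,76,1.0); P=np.array([np.r_[c0+uu*u+w*v,60] for w in vs]); q=proj(f,P).astype(np.float32)
        I=cv2.remap(g,q[:,:1],q[:,1:],cv2.INTER_LINEAR).ravel(); d=np.gradient(cv2.GaussianBlur(I[:,None],(1,5),1).ravel())
        lo=vs[:35][np.argmin(d[:35])]; hi=vs[-35:][np.argmax(d[-35:])]; print(n,uu,'outer edges',lo,hi,end=' | ')
    print()
```

```text
lip [(9.5, 47.2), (7.5, -46.0)] [[571.2, -137.0, 51.0], [559.8, -229.6, 51.0]]
rim outer: L, near, right [(-131.8, 54.7), (-133.6, -53.6), (134.0, -61.1)]
top -100 outer edges -53.0 64.0 | top -50 outer edges -53.0 64.0 | top 0 outer edges -54.0 63.0 | top 50 outer edges -54.0 63.0 | top 100 outer edges -54.0 63.0 | 
side -100 outer edges -55.0 56.0 | side -50 outer edges -55.0 56.0 | side 0 outer edges -55.0 51.0 | side 50 outer edges -55.0 56.0 | side 100 outer edges -67.0 51.0 |
```

Run:
```python
from h import *
a=np.radians(-5.8); u=np.array([np.cos(a),np.sin(a)]); v=np.array([-u[1],u[0]]); c0=np.array([557,-183])
for n in('top','side'):
    f=np.load(n+'0.npy',allow_pickle=True).item(); g=cv2.cvtColor(f['img'],cv2.COLOR_RGB2GRAY).astype(np.float32)
    def prof(fn,vs,L):
        A=[]
        for w in L:
            q=proj(f,np.array([np.r_[fn(x,w),60] for x in vs])).astype(np.float32); A.append(cv2.remap(g,q[:,:1],q[:,1:],cv2.INTER_LINEAR).ravel())
        return np.mean(A,0).round().astype(int).tolist()
    L=np.arange(10,110,2)
    for lo,hi in((-76,-36),(36,76)): print(n,'v',lo,prof(lambda x,w:c0+w*u+x*v,np.arange(lo,hi,2.),L))
    for lo,hi in((-150,-114),(114,150)): print(n,'u',lo,prof(lambda x,w:c0+x*u+w*v,np.arange(lo,hi,2.),np.arange(-35,36,2)))
```

```text
top v -76 [134, 134, 134, 135, 135, 135, 135, 134, 126, 111, 97, 80, 58, 45, 41, 42, 46, 55, 61, 63]
top v 36 [86, 86, 86, 86, 86, 87, 87, 84, 85, 92, 80, 54, 42, 49, 75, 91, 93, 92, 92, 92]
top u -150 [140, 141, 135, 109, 76, 56, 55, 74, 91, 88, 76, 73, 82, 102, 119, 128, 133, 136]
top u 114 [57, 54, 53, 54, 53, 53, 54, 55, 72, 90, 90, 89, 105, 128, 138, 144, 147, 147]
side v -76 [65, 65, 65, 65, 65, 65, 65, 71, 84, 98, 97, 92, 95, 98, 97, 97, 97, 98, 98, 97]
side v 36 [65, 66, 66, 66, 65, 66, 72, 85, 100, 109, 121, 136, 141, 140, 140, 139, 139, 139, 139, 138]
side u -150 [149, 137, 99, 68, 58, 56, 56, 60, 85, 101, 88, 72, 84, 107, 124, 130, 135, 137]
side u 114 [57, 57, 56, 56, 57, 57, 56, 55, 63, 86, 102, 115, 138, 151, 150, 146, 142, 139]
```

Emit:
send_rows(
  moves=[
    [[0,-0.0013,-0.015,0,0,0,-1],[0,0,-0.015,0,0,0,-1],[0,0,-0.008,0,0,0,-1],[0,0,-0.004,0,0,0,-1],[0,0,0,0,0,0,-1],[0,0,0,0,0,0,-1]],
  ],
)

```text
clock: 12.95
eef_pos: [634.6, -193.4, 110.0]
tcp_rot: [3.142, 0.0, -0.102]
contact_force: [-0.2, 0.1, -2.7]
opening: 0.235
grasp_force: 108.1
```

Emit:
send_rows(
  moves=[
    [[0,0,-0.001,0,0,0,-1],[0,0,-0.001,0,0,0,-1],[0,0,0,0,0,0,-1]],
  ],
)

```text
clock: 13.25
eef_pos: [634.9, -193.3, 109.4]
tcp_rot: [-3.141, -0.001, -0.102]
contact_force: [-2.8, 2.7, 7.1]
opening: 0.236
grasp_force: 109.6
```

Emit:
send_rows(
  moves=[
    [[-0.00995,0.001,0,0,0,0,-1],[-0.00995,0.001,0,0,0,0,-1],[-0.00995,0.001,0,0,0,0,-1],[-0.00995,0.001,0,0,0,0,-1],[-0.00995,0.001,0,0,0,0,-1],[-0.00995,0.001,0,0,0,0,-1]],
  ],
)

```text
clock: 13.85
eef_pos: [576.2, -187.9, 109.7]
tcp_rot: [3.141, -0.005, -0.102]
contact_force: [5.2, 0.6, 5.4]
opening: 0.238
grasp_force: 109.4
```

Emit:
send_rows(
  moves=[
    [[-0.00995,0.001,0,0,0,0,-1],[-0.00995,0.001,0,0,0,0,-1],[-0.00995,0.001,0,0,0,0,-1],[-0.00995,0.001,0,0,0,0,-1]],
  ],
)

```text
clock: 14.25
eef_pos: [537.0, -184.1, 109.8]
tcp_rot: [3.14, -0.006, -0.102]
contact_force: [7.2, -0.2, 5.6]
opening: 0.239
grasp_force: 109.3
```

Run:
```python
from h import *
s=frame('side'); 
cv2.imwrite('pics/c5.png',cv2.resize(s['img'][170:290,310:430],(600,600),interpolation=cv2.INTER_CUBIC)[:,:,::-1])
```

```text
(no output)
```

View pics/c5.png

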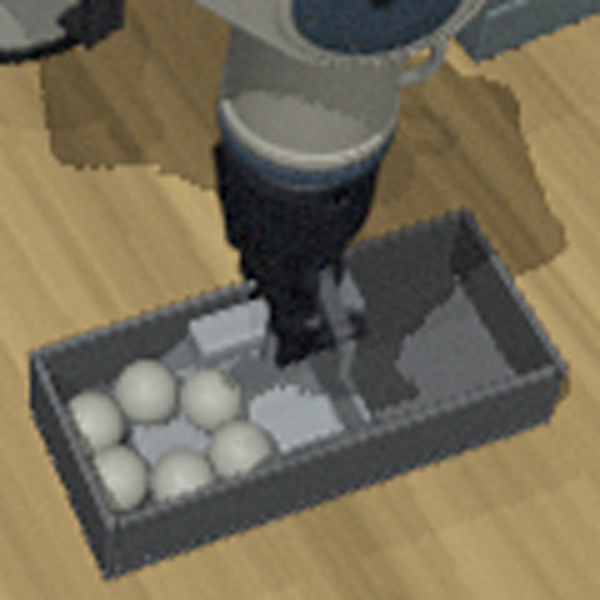

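The balls are riding onto the pan in two columns, at (90-240, 370-480). I'll keep going.

Emit:
send_rows(
  moves=[
    [[-0.00995,0.001,0,0,0,0,-1],[-0.00995,0.001,0,0,0,0,-1],[-0.008,0.0008,0,0,0,0,-1],[-0.005,0.0005,0,0,0,0,-1],[-0.002,0.0002,0,0,0,0,-1]],
  ],
)

```text
clock: 14.8
eef_pos: [502.0, -180.5, 109.7]
tcp_rot: [3.14, -0.006, -0.102]
contact_force: [8.4, 0.9, 6.2]
opening: 0.237
grasp_force: 109.6
```

Emit:
send_rows(
  moves=[
    [[-0.001,0.0001,0,0,0,0,-1],[-0.001,0.0001,0,0,0,0,-1]],
  ],
)

```text
clock: 15.0
eef_pos: [500.7, -180.4, 109.8]
tcp_rot: [3.14, -0.006, -0.102]
contact_force: [7.5, 0.8, 5.2]
opening: 0.237
grasp_force: 109.4
```

Emit:
send_rows(
  moves=[
    [[-0.001,0.0001,0,0,0,0,-1],[-0.001,0.0001,0,0,0,0,-1],[0,0,0,0,0,0,-1]],
  ],
)

```text
clock: 15.3
eef_pos: [498.6, -180.2, 109.7]
tcp_rot: [3.14, -0.006, -0.102]
contact_force: [8.2, 0.5, 5.6]
opening: 0.24
grasp_force: 109.5
```

Run:
```python
from h import *
s=frame('side'); t=frame('top')
c=np.zeros((600,800,3),np.uint8)
c[:400,:400]=cv2.resize(s['img'][190:290,310:410],(400,400),interpolation=cv2.INTER_CUBIC)
c[:,450:]=cv2.resize(t['img'][130:245,365:432],(350,600),interpolation=cv2.INTER_CUBIC)
cv2.imwrite('pics/c6.png',c[:,:,::-1])
```

View pics/c6.png

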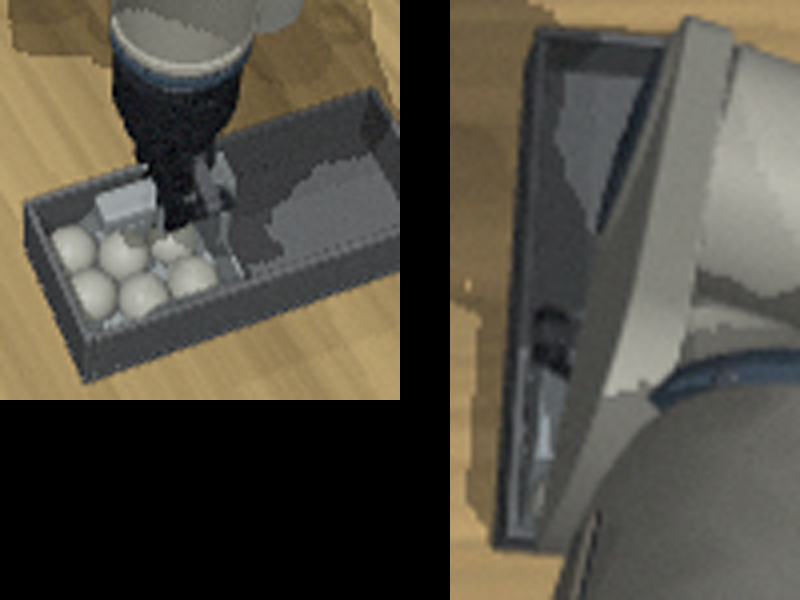

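All six balls are on the pan in two columns, and the lip is at the tub's near wall. Now I tilt the lip up about the back edge and lift.

Emit:
send_rows(
  moves=[
    [[0.0052,-0.0005,0.003,0.005,0.0497,0,-1],[0.0053,-0.0005,0.003,0.005,0.0497,0,-1],[0.0054,-0.0005,0.0025,0.005,0.0497,0,-1],[0.0055,-0.0006,0.0025,0.005,0.0497,0,-1],[0.0055,-0.0006,0.0025,0.005,0.0497,0,-1],[0.0055,-0.0006,0.002,0.005,0.0497,0,-1],[0.0066,-0.0007,0.003,0.006,0.0597,0,-1],[0,0,0.006,0,0,0,-1],[0,0,0.012,0,0,0,-1],[0,0,0.018,0,0,0,-1]],
  ],
)

```text
clock: 16.4
eef_pos: [533.5, -183.1, 162.6]
tcp_rot: [3.142, 0.361, -0.102]
contact_force: [0.4, -0.1, -6.8]
opening: 0.237
grasp_force: 108.4
```

Emit:
send_rows(
  moves=[
    [[0,0,0.024,0,0,0,-1],[0,0,0.028,0,0,0,-1],[0,0,0.028,0,0,0,-1],[0,0,0.024,0,0,0,-1],[0,0,0.016,0,0,0,-1],[0,0,0.01,0,0,0,-1],[0,0,0.005,0,0,0,-1],[0,0,0,0,0,0,-1],[0,0,0,0,0,0,-1]],
  ],
)

```text
clock: 17.3
eef_pos: [534.7, -183.3, 296.7]
tcp_rot: [3.141, 0.361, -0.102]
contact_force: [0.2, -0.8, -6.4]
opening: 0.239
grasp_force: 108.3
```

Run:
```python
from h import *
s=frame('side'); x=sense(); print(x['eef_pos'],x['tcp_rot'],x['contact_force'],x['wrist_torque'],x['qpos'].round(2))
cv2.imwrite('pics/c7.png',s['img'][:,:,::-1])
# any bright balls left in the tub?
g=s['img'].min(2); a=np.radians(-5.8); u=np.array([np.cos(a),np.sin(a)]); v=np.array([-u[1],u[0]])
poly=proj(s,[np.r_[np.array([557,-183])+i*u+j*v,24] for i,j in((-125,-48),(125,-48),(125,48),(-125,48))]).astype(np.int32)
m=np.zeros_like(g); cv2.fillPoly(m,[poly],1); print('bright in tub',((g>135)&(m>0)).sum())
```

```text
[ 534.7226985  -183.33905392  296.62648461] [ 3.1413655   0.36145988 -0.10205564] [-0.33666196 -0.24306359 -6.90378341] [-0.04442596 -0.67621853  0.01115952] [-0.29  0.41  1.48 -0.07  1.6   1.39]
bright in tub 0
```

Emit:
send_rows(
  moves=[
    [[0.00166,0.00452,0,0,0,0.0039,-1],[0.00332,0.00904,0,0,0,0.0078,-1],[0.00498,0.01356,0,0,0,0.0117,-1],[0.00664,0.01808,0,0,0,0.0156,-1],[0.0083,0.0226,0,0,0,0.0194,-1],[0.00995,0.02713,0,0,0,0.0233,-1],[0.00995,0.02713,0,0,0,0.0233,-1],[0.00995,0.02713,0,0,0,0.0233,-1],[0.00995,0.02713,0,0,0,0.0233,-1],[0.00995,0.02713,0,0,0,0.0233,-1]],
  ],
)

```text
clock: 18.35
eef_pos: [610.2, 22.5, 297.6]
tcp_rot: [3.141, 0.36, 0.075]
contact_force: [0.1, 0.6, -6.1]
opening: 0.236
grasp_force: 108.3
```

Emit:
send_rows(
  moves=[
    [[0.00995,0.02713,0,0,0,0.0233,-1],[0.00995,0.02713,0,0,0,0.0233,-1],[0.00995,0.02713,0,0,0,0.0233,-1],[0.00995,0.02713,0,0,0,0.0233,-1],[0.00995,0.02713,0,0,0,0.0233,-1],[0.0083,0.0226,0,0,0,0.0194,-1],[0.00664,0.01808,0,0,0,0.0156,-1],[0.00498,0.01356,0,0,0,0.0117,-1],[0.00332,0.00904,0,0,0,0.0078,-1],[0.00166,0.00452,0,0,0,0.0039,-1]],
  ],
)

```text
clock: 19.35
eef_pos: [684.4, 224.5, 297.4]
tcp_rot: [3.141, 0.36, 0.249]
contact_force: [-0.5, -0.1, -5.9]
opening: 0.242
grasp_force: 108.3
```

Emit:
send_rows(
  moves=[
    [[0,0,-0.005,0,0,0,-1],[0,0,-0.01,0,0,0,-1],[0,0,-0.015,0,0,0,-1],[0,0,-0.015,0,0,0,-1],[0,0,-0.01,0,0,0,-1],[0,0,-0.005,0,0,0,-1],[0,0,0,0,0,0,-1],[0,0,0,0,0,0,-1]],
  ],
)

```text
clock: 20.15
eef_pos: [684.7, 223.5, 238.1]
tcp_rot: [3.141, 0.359, 0.248]
contact_force: [0.8, -0.3, -6.2]
opening: 0.241
grasp_force: 108.3
```

Run:
```python
from h import *
x=sense(); print(x['clock'],x['eef_pos'],x['tcp_rot'],x['contact_force'],x['qpos'].round(2))
s=frame('side');t=frame('top')
save(s,'s8.png');save(t,'t8.png')
from scipy.spatial.transform import Rotation as Ro
R=Ro.from_euler('xyz',x['tcp_rot']).as_matrix(); print(R.round(3)); 
# scoop x = tool x or -tool x ; tool z = -scoop z ; lip: 71 along scoop x
sx=R[:,0]*np.sign(-R[0,0]); sz=-R[:,2]; lip=x['eef_pos']+71*sx-103.4*sz; j=np.array([.969,.245,0])
print('lip',lip,'jar coords',(lip-[563,193,0])@j,(lip-[563,193,0])@[-.245,.969,0])
sy=np.cross(sz,sx); print('pred lip corners side px',proj(s,[lip+46*sy,lip-46*sy]).round(1).tolist(),'pred top',proj(t,[lip+46*sy,lip-46*sy]).round(1).tolist())
import json; th=[-.36,-.2,-.05,.1,.25,.4,.55,.7,.85]; zl=[165,150,132,126,124,122,120,118,118]
C=np.array([563,193])
for a,z in zip(th,zl):
    f=-71*np.cos(a)+103.4*np.sin(a); up=71*np.sin(a)+103.4*np.cos(a); p=C+(22-f)*j[:2]; print(a,p.round(1),round(z+up,1))
```

```text
20.15 [684.65656164 223.47136569 238.14710036] [3.14096418 0.35925537 0.24756259] [ 0.79749571 -0.34727268 -6.22747645] [0.3  0.71 1.11 0.02 1.67 1.63]
[[ 0.908  0.245 -0.341]
 [ 0.229 -0.969 -0.087]
 [-0.352  0.001 -0.936]]
lip [584.98685447 198.21309869 166.3102754 ] jar coords 22.582471161392768 -0.33528671379896813
pred lip corners side px [[325.0, 131.8], [305.5, 116.5]] pred top [[269.5, 160.0], [233.1, 169.4]]
-0.36 [684.  223.6] 236.8
-0.2 [671.7 220.5] 237.2
-0.05 [658. 217.] 231.7
0.1 [642.8 213.2] 236.0
0.25 [626.2 209. ] 241.8
0.4 [608.7 204.5] 244.9
0.55 [590.6 200. ] 245.3
0.7 [572.4 195.4] 242.8
0.85 [554.4 190.8] 239.6
```

Emit:
send_rows(
  moves=[
    [[-0.00615,-0.00155,0.0002,0.0196,-0.0775,0,-1],[-0.00615,-0.00155,0.0002,0.0196,-0.0775,0,-1],[-0.00457,-0.00117,-0.00183,0.01225,-0.04845,0,-1],[-0.00457,-0.00117,-0.00183,0.01225,-0.04845,0,-1],[-0.00457,-0.00117,-0.00183,0.01225,-0.04845,0,-1]],
  ],
)

```text
clock: 20.75
eef_pos: [658.2, 216.8, 233.8]
tcp_rot: [3.141, 0.047, 0.248]
contact_force: [0.4, -0.3, -6.0]
opening: 0.234
grasp_force: 108.9
```

Emit:
send_rows(
  moves=[
    [[-0.00304,-0.00076,0.00086,0.00735,-0.0291,0,-1],[-0.00304,-0.00076,0.00086,0.00735,-0.0291,0,-1],[-0.00304,-0.00076,0.00086,0.00735,-0.0291,0,-1],[-0.00304,-0.00076,0.00086,0.00735,-0.0291,0,-1],[-0.00304,-0.00076,0.00086,0.00735,-0.0291,0,-1],[-0.00332,-0.00084,0.00116,0.00735,-0.0291,0,-1],[-0.00332,-0.00084,0.00116,0.00735,-0.0291,0,-1],[-0.00332,-0.00084,0.00116,0.00735,-0.0291,0,-1],[-0.00332,-0.00084,0.00116,0.00735,-0.0291,0,-1],[-0.00332,-0.00084,0.00116,0.00735,-0.0291,0,-1]],
  ],
)

```text
clock: 21.75
eef_pos: [626.5, 208.8, 244.2]
tcp_rot: [3.141, -0.252, 0.248]
contact_force: [0.3, 0.3, -2.6]
opening: 0.24
grasp_force: 109.4
```

Emit:
send_rows(
  moves=[
    [[-0.00438,-0.00113,0.00078,0.0092,-0.0363,0,-1],[-0.00438,-0.00113,0.00078,0.0092,-0.0363,0,-1],[-0.00438,-0.00113,0.00078,0.0092,-0.0363,0,-1],[-0.00438,-0.00113,0.00078,0.0092,-0.0363,0,-1],[-0.00603,-0.0015,0.00013,0.01225,-0.04845,0,-1],[-0.00603,-0.0015,0.00013,0.01225,-0.04845,0,-1],[-0.00603,-0.0015,0.00013,0.01225,-0.04845,0,-1],[0,0,0,0,0,0,-1],[0,0,0,0,0,0,-1],[0,0,0,0,0,0,-1]],
  ],
)

```text
clock: 22.75
eef_pos: [592.0, 200.1, 247.4]
tcp_rot: [3.141, -0.55, 0.247]
contact_force: [0.3, 0.4, -2.3]
opening: 0.233
grasp_force: 109.6
```

The wrist load fell from about 6 N to 2.4 N, the empty scoop's weight, so the pan is empty. Next I lift, level the scoop and carry it back to its old spot.

Emit:
send_rows(
  moves=[
    [[0,0,0.03,0,0,0,-1],[0,0,0.04,0,0,0,-1],[0,0,0.04,-0.0225,0.0889,0,-1],[0,0,0,-0.0225,0.0889,0,-1],[-0.01,-0.015,0,-0.0225,0.0889,0,-1],[-0.02,-0.03,0,-0.0225,0.0889,0,-1],[-0.022,-0.034,0,-0.0225,0.0889,0,-1],[-0.022,-0.034,0,-0.0225,0.0889,0,-1],[-0.022,-0.034,0,0,0,0,-1],[-0.022,-0.034,-0.02,0,0,0,-1]],
  ],
)

```text
clock: 23.75
eef_pos: [475.1, 17.9, 338.7]
tcp_rot: [3.14, -0.005, 0.248]
contact_force: [0.8, -1.4, -3.4]
opening: 0.24
grasp_force: 109.6
```

Emit:
send_rows(
  moves=[
    [[0,0,-0.04,0,0,0,-1],[0,0,-0.045,0,0,0,-1],[0,0,-0.045,0,0,0,-1],[0,0,-0.03,0,0,0,-1],[0,0,0,0,0,0,-1],[0,0,0,0,0,0,-1]],
  ],
)

```text
clock: 24.35
eef_pos: [474.1, 18.8, 177.1]
tcp_rot: [3.141, 0.0, 0.248]
contact_force: [1.5, 0.1, -2.5]
opening: 0.239
grasp_force: 109.2
```

Run:
```python
from h import *
s=frame('side'); t=frame('top')
x=sense(); print(x['eef_pos'],x['tcp_rot'],x['contact_force'])
c=np.zeros((600,800,3),np.uint8)
c[:,:400]=cv2.resize(s['img'][100:250,270:370],(400,600),interpolation=cv2.INTER_CUBIC)
c[:400,400:]=cv2.resize(t['img'][130:240,210:320],(400,400),interpolation=cv2.INTER_CUBIC)
c[400:,400:720]=cv2.resize(s['img'][100:400,200:640],(320,200),interpolation=cv2.INTER_AREA)
cv2.imwrite('pics/c9.png',c[:,:,::-1])
```

```text
[474.95502453  18.89745118 178.33376346] [ 3.14025569e+00 -3.01124511e-03  2.47675328e-01] [ 0.19573534  0.16987934 -3.03224742]
```

View pics/c9.png

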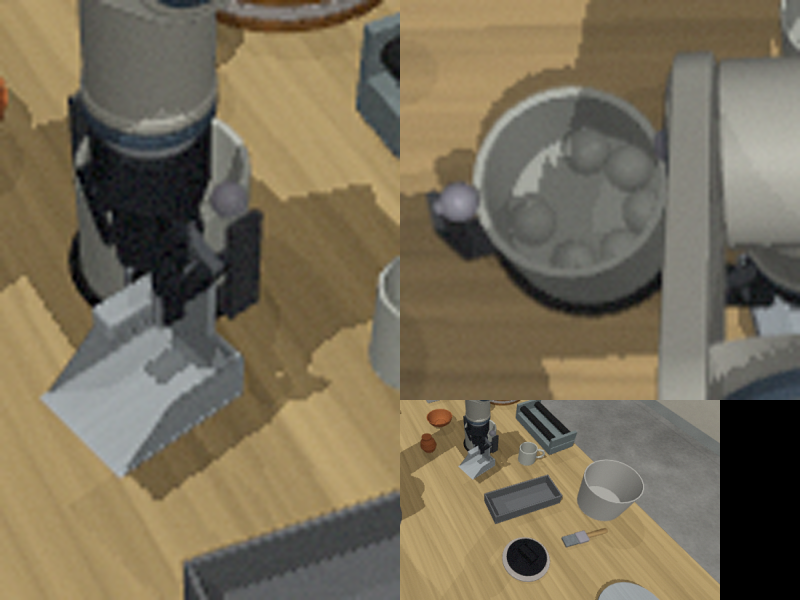

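The top view shows six balls in the jar, around (590,150), (630,165), (533,218), (640,212), (573,256) and (615,245). The scoop and tub are empty, and the bung is still on the bat. I set the scoop down.

Emit:
send_rows(
  moves=[
    [[0,0,-0.03,0,0,0,-1],[0,0,-0.025,0,0,0,-1],[0,0,-0.012,0,0,0,-1],[0,0,-0.005,0,0,0,-1],[0,0,-0.001,0,0,0,-1],[0,0,0,0,0,0,-1],[0,0,0,0,0,0,-1]],
  ],
)

```text
clock: 25.15
eef_pos: [473.8, 18.8, 104.2]
tcp_rot: [3.14, -0.001, 0.248]
contact_force: [-0.0, -0.1, -2.6]
opening: 0.238
grasp_force: 109.4
```

Emit:
send_rows(
  moves=[
    [[0,0,-0.0008,0,0,0,-1],[0,0,-0.0005,0,0,0,-1],[0,0,0,0,0,0,-1]],
  ],
)

```text
clock: 25.45
eef_pos: [473.9, 19.1, 103.3]
tcp_rot: [3.141, -0.002, 0.248]
contact_force: [-2.6, 3.1, 10.7]
opening: 0.237
grasp_force: 111.3
```

Emit:
send_rows(
  moves=[
    [[0,0,0.0006,0,0,0,-1],[0,0,0,0,0,0,1],[0,0,0,0,0,0,1],[0,0,0,0,0,0,1],[0,0,0,0,0,0,1],[0,0,0,0,0,0,1],[0,0,0.01,0,0,0,1],[0,0,0.03,0,0,0,1],[0,0,0.04,0,0,0,1],[0,0,0.04,0,0,0,1]],
  ],
)

```text
clock: 26.45
eef_pos: [472.5, 18.8, 224.3]
tcp_rot: [3.141, 0.001, 0.248]
contact_force: [0.7, -0.8, 0.4]
opening: 1.0
grasp_force: 0.0
```

Emit:
send_rows(
  moves=[
    [[0,0,0.04,0,0,0,1],[0,0,0.04,0,0,0,1],[0,0,0.03,0,0,0,1],[0,0,0,0,0,0,1],[0,0,0,0,0,0,1],[0,0,0,0,0,0,1]],
  ],
)

```text
clock: 27.05
eef_pos: [472.3, 18.7, 331.7]
tcp_rot: [3.141, 0.002, 0.248]
contact_force: [0.7, -0.1, -0.5]
opening: 1.001
grasp_force: 0.0
```

Run:
```python
from h import *
s=frame('side'); a=np.load('side0.npy',allow_pickle=True).item()
x=sense(); print(x['clock'],x['eef_pos'],x['contact_force'],x['opening'])
# bystanders & scoop: compare colour centroids
for n,lo,hi in(('terracotta',(0,120,40),(14,255,200)),):
    for f in(a,s):
        h=cv2.cvtColor(f['img'],cv2.COLOR_RGB2HSV); m=cv2.inRange(h,lo,hi); N,l,st,ce=cv2.connectedComponentsWithStats(m)
        print(n,[(ce[i].round(1).tolist(),int(st[i,4])) for i in range(1,N) if st[i,4]>80 and 100<ce[i,1]<200])
for nm,b in(('brush',(415,285,495,325)),('mug',(370,160,400,200))):
    d=np.abs(s['img'][b[1]:b[3],b[0]:b[2]].astype(int)-a['img'][b[1]:b[3],b[0]:b[2]]).max(2); print(nm,'changed px',(d>40).sum())
# scoop level check: expected pan corners (z=0) vs image edge of scoop silhouette (low saturation bluish-grey)
w=np.radians(194.2); d=np.array([np.cos(w),np.sin(w),0]); n=np.array([-d[1],d[0],0]); o=np.array([473.9,19.1,0])+14*d
print('expected corners lip+,lip-,back+',proj(s,[o+57*d+46*n,o+57*d-46*n,o-58*d+46*n]).round(1).tolist())
h=cv2.cvtColor(s['img'],cv2.COLOR_RGB2HSV)[170:245,270:345]; m=((h[:,:,1]<60)&(h[:,:,0]>80)&(h[:,:,2]>80)).astype(np.uint8)
N,l,st,ce=cv2.connectedComponentsWithStats(m); k=1+st[1:,4].argmax(); c=max(cv2.findContours((l==k).astype(np.uint8),0,1)[0],key=cv2.contourArea).reshape(-1,2)+[270,170]
print(st[k],'left',c[c[:,0].argmin()],'bottom',c[c[:,1].argmax()],'right',c[c[:,0].argmax()],'top',c[c[:,1].argmin()])
```

```text
27.1 [472.230591    18.73154731 331.4222219 ] [ 0.01844351  0.96430821 -0.93273258] 1.0036230840865223
terracotta [([159.3, 111.6], 85), ([187.6, 113.4], 85), ([254.0, 126.0], 751), ([238.1, 164.6], 493)]
terracotta [([159.3, 111.6], 88), ([187.6, 113.4], 83), ([254.0, 126.0], 744), ([238.1, 164.6], 493)]
brush changed px 0
mug changed px 45
expected corners lip+,lip-,back+ [[300.6, 233.7], [281.3, 214.5], [329.7, 212.9]]
[  12    8   48   55 1378] left [282 214] bottom [300 232] right [329 212] top [317 178]
```

```bash
python3 -c "
from rig import sign_off
print(sign_off())"
```

```text
the job is handed in; nothing more can be done
None
```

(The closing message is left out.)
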